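Load the laundry tablet doser and hold its gate open

TASK

Drop the round tablet and the oblong tablet, one after the other, into the bores of their shape in the white tablet doser while its spring gate is fully shut, so that both stand on the gate. Then pull the gate out by its black T-handle until the handle's index is level with the mark on the rail, so that both tablets fall into the tray below. Finish while still holding the handle there in the gripper: the gate springs shut if it is let go; leave everything else on the counter where it stands.

Things in the scene. Friction and masses are not known exactly. Their poses are not given: they have to be found in the camera images.
- round_tablet (a point): centre (half-way up) of the round white tablet, a plug 26 mm across and 34 mm high, about 22 g, standing upright on the counter; its z axis is the plug's axis
- oblong_tablet (a point): centre (half-way up) of the oblong white tablet, 24 mm (its x) by 34 mm (its y) by 34 mm high (its z), about 28 g, standing upright on the counter at any yaw
- bore_round (a point): centre of the mouth of the round bore, 30 mm across (mouth chamfered by 3 mm), in the flat top face of the doser's white block (80 mm by 156 mm, top 88 mm above the counter). The bore is 28 mm deep, and the shut gate is its floor 29 mm below the mouth, so a seated tablet stands 5 mm proud. The axes are the doser's: -x is the direction in which the gate is pulled out (roughly towards the robot), z up. The doser is fixed to the counter
- bore_oblong (a point): centre of the mouth of the oblong bore, 28 mm (along its x) by 40 mm (along its y), in the same top face, 74 mm beside the round bore on its -y side; same depth, chamfer and axes. The long side of the tablet must lie along its y. Under both bores and the gate lies a tray, 53 mm below the gate's upper face
- gate_handle (a point): centre of the bar of the gate's black T-handle: 12 mm thick along its x, 56 mm long along its y, 26 mm high (68 to 94 mm above the counter), centred between the bores in y, axes as the doser's. 59 mm of free space lie between the shut handle and the white block behind it. A thin steel index vane, in line with the middle of the bar's thickness, sticks out of its +y end towards the rail
- mark (a point): middle of the upright 3 mm steel fin on the black clip on the aluminium rail, which runs beside the handle 63 mm to its +y side; axes as the doser's. The fin top is 91 mm above the counter. The gate is at the mark when the handle centre has the same x as this point in the doser's axes. The clip stands 48 to 64 mm in front of the shut handle; it is fixed and does not stop the gate
- gate (a joint): how far the gate is pulled out, in m: 0 shut, 0.08 the end stop; a spring pulls it shut with 3 N when shut and 60 N/m more (about 6.3 N at 0.055), with some damping. The bores are fully clear of the gate from about 0.035 on
Things that resemble listed ones, but are neither listed nor needed, are in the scene too. What is shaped like the part that bears round_tablet but brown is not meant.

How it is judged:
By the outcome, as a careful person would: the job done as asked, in the order asked, and still so for the second after the job is handed in, while the arm keeps its last pose, push and grip.
It also fails if it takes over 64 s, if anything falls off the work surface, if the arm or the gripper's body presses on something with over 40 N, if the wrist force passes 120 N, or if a joint passes its speed limit or range.

ROBOT

A 6-joint arm with a two-finger parallel gripper is mounted at the origin on the work surface. World frame = base frame: x ahead of the robot, y to its left, z up, the work surface at z = 0. Lengths are in m, angles in rad, forces in N, time in s.
With the tool pointing down it reaches from about 0.275 to 0.775 m from the base axis. Payload 14.6 kg.
Tool frame: the origin (TCP) lies at the very end of the fingers, on their centre line; the grasp point (between the pads) lies 19 mm behind it (r.grip_depth is the distance from the TCP to the grasp point, in m); z points along the fingers, y is the line along which they close (so a half turn about z gives the same grasp; the last joint's range is limited). The gripper opens to 85 mm and grips with 20 to 120 N. Pads are 22 mm wide; open, the fingers measure 114 mm over their backs; the gripper's body (76 mm by 85 mm) begins 54 mm behind the grasp point. The pads swing forward as they close: fully open they stand 13 mm farther back than shut.
Start: joints at [1.084, 0.263, -0.048, 1.259, 0, 1.415], TCP at [0.171, 0.496, 0.231] pointing down, gripper open.
Joint ranges: [-2.65, 2.65], [-0.89, 1.7], [-1.18, 1.37], [-2.13, 2.11], [-1.35, 1.29], [-3.14, 3.14]. Speed limits (rad/s): [1.89, 1.89, 2.57, 2.79, 3.14, 3.14].

INTERFACE

Orientations are given as a 3x3 rotation matrix whose columns are the frame's x, y, z axes.
In Python, from cell import r, eyes, order gives the robot as it stands. The module is installed in compiled form; this text tells all that it offers.
- The arm moves only by the tool servo_tool, never from a script. Its argument "rows" is a list of rows, each an object of numbers: "dx", "dy", "dz": the shift along the world's x, y, z each as a share of 0.04 m, from -1 to 1; "yaw": the turn about the world's z as a share of pi/2 rad, from -1 to 1. In form: [{"dx": .., "dy": .., "dz": .., "yaw": ..}, ...]. A call has 1 to 10 rows; each row shifts and turns the commanded pose from where the row before left it; what a row does not reach is not made up. A row lasts 1/12 s, in which the tool goes at most 41.7 mm and 7.16 degrees, less where a joint would pass 70% of its speed; a pose out of reach is approached as far as the arm can. A call with a number of a shift or a turn outside -1 to 1 is refused whole. A call with a gripper value outside its range is refused whole. "fingers" is the opening, from 0 (shut) to 1 (fully open), set as the call begins (left out, the last holds). The fingers move at their own pace and stop on an object; "force" is the grip in N (left out, the last holds). Time passes only in rows, so rows that do not move let the fingers close. It gives the time, the measured TCP pose, the force, the opening and the grip force at its end, in the units of the state.
- r.read_state(): the state, without advancing time (a new reading comes with each control period).
- eyes.capture(name): name is "scene" or "top" or "wrist"; returns the picture (480x640x3 uint8, red, green, blue); there is no depth.
- eyes.get_calibration(name): a dict with "fx", "fy", "cx", "cy" (pixels), "cam_to_world" (4x4, takes a point from camera to world coordinates). Camera axes: x right, y down, z forward; pixel columns grow to the right and rows downward; lengths in m; the calibration is good to about 2 mm. A picture is of the moment at which its call begins: read the wrist's pose just before it. get_calibration takes no time and is no camera call; for the wrist camera it gives the pose at the moment of the call.
- order.sign_off(): hands the job in; it is judged then, once.
The state is a dict: "time_s": time; "joints": joint angles; "joint_velocities": joint speeds; "joint_efforts": joint torques, N m; "ee_pos": TCP position; "ee_rot": TCP orientation; "ft_force": force on the tool from outside, world axes, zero at the start; "moment": the same for the moment, N m; "gripper_width": finger opening in m; "grip_force": force on a finger pad.
Only numpy, scipy, OpenCV 4.12 (cv2) and the standard library are available. Lean on these libraries where they do the work, as an engineer would, in place of code of your own. Each camera call takes 0.05 s, during which the arm holds its last target. There are 200 camera calls.

## Working session

There is one attempt and no reset: what is moved stays moved. The work goes in short steps, Python scripts to look and compute and a tool call to move; the robot and the scene stay as the last step left them, time stands still between calls to the robot, and variables do not carry over. Pictures are saved under pics/ and viewed, at most 10 in all, crops included, and the job is handed in when it is done.

Besides the shell and the picture viewer there is one more tool, called after "Emit:" in YAML: its name, and indented under it one key for each argument. servo_tool: Moves the arm, as the interface text tells. Its arguments: {"type":"object","properties":{"rows":{"type":"array"},"fingers":{"type":"number"},"force":{"type":"number"}},"required":["rows"]}

```bash
mkdir -p pics; python3 - <<'E'
from cell import r,eyes
import cv2,numpy as np
for n in ["scene","top"]:
    im=eyes.capture(n); cv2.imwrite(f"pics/{n}0.png",im[:,:,::-1])
    c=eyes.get_calibration(n); print(n,c["fx"],c["fy"],c["cx"],c["cy"],np.round(c["cam_to_world"],4).tolist())
s=r.read_state(); print(s["time_s"],s["ee_pos"],np.round(s["ee_rot"],3).tolist(),s["gripper_width"])
E
```

```text
scene 497.5796386083236 497.5796386083236 324.116754687056 239.5328533671141 [[-0.3041, 0.7718, -0.5584, 0.994], [0.9525, 0.2564, -0.1644, 0.1264], [0.0163, -0.5819, -0.8131, 0.7671], [0.0, 0.0, 0.0, 1.0]]
top 511.1911763122023 511.1911763122023 315.3505971894067 244.4894886672317 [[-0.0231, -0.9925, 0.1203, 0.4145], [-0.9997, 0.0218, -0.0124, -0.0031], [0.0097, -0.1205, -0.9927, 0.9898], [0.0, 0.0, 0.0, 1.0]]
0.1 [0.17091201 0.49617151 0.23089302] [[-0.945, 0.326, -0.0], [0.326, 0.945, -0.001], [0.0, -0.001, -1.0]] 0.08545474869300393
```

View pics/scene0.png

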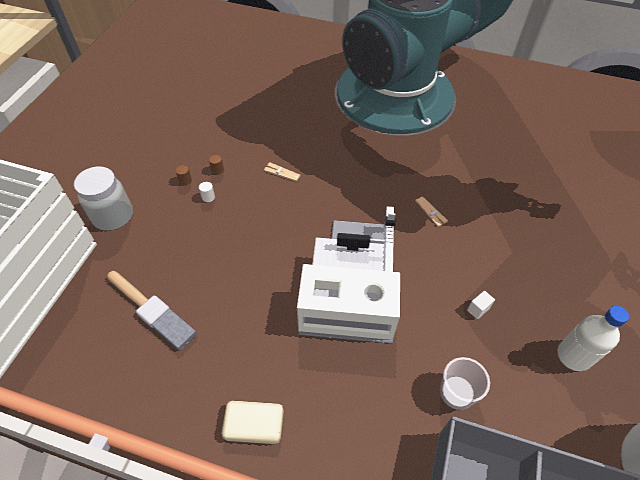

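View pics/top0.png

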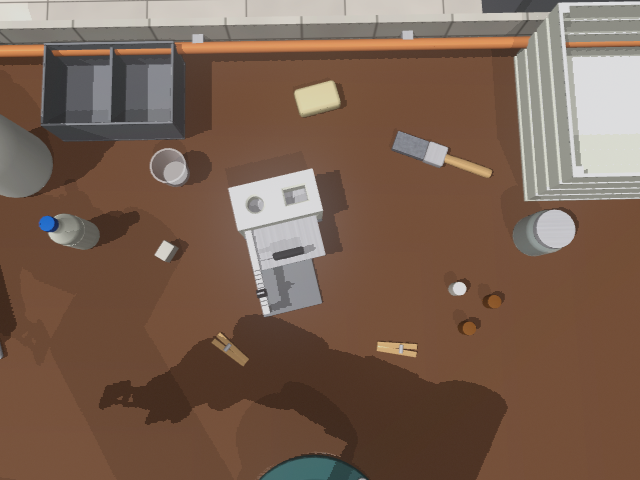

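The scene view shows the round white tablet at (207,192) with brown ones beside it, the oblong tablet at (481,305), and the doser at (350,290). In the top view the round tablet is at (458,289), the oblong at (167,251), the round bore at (255,204), the oblong bore at (295,196), the handle at (288,254) and the clip at (262,293).

```bash
cat > h.py <<'E'
import numpy as np,cv2
from cell import r,eyes
def ray(n,uv,z,c=None):
    c=c or eyes.get_calibration(n); T=np.array(c["cam_to_world"])
    d=T[:3,:3]@np.array([(uv[0]-c["cx"])/c["fx"],(uv[1]-c["cy"])/c["fy"],1.]); o=T[:3,3]
    return o+d*(z-o[2])/d[2]
def proj(n,p,c=None):
    c=c or eyes.get_calibration(n); T=np.array(c["cam_to_world"])
    q=T[:3,:3].T@(np.array(p)-T[:3,3]); return np.array([c["fx"]*q[0]/q[2]+c["cx"],c["fy"]*q[1]/q[2]+c["cy"]])
E
python3 - <<'E'
from h import *
im=cv2.imread("pics/top0.png"); 
for n,(x0,y0,x1,y1) in dict(round=(440,270,480,310),obl=(147,230,190,272)).items():
    g=im[y0:y1,x0:x1]; m=((g.min(2)>110)*255).astype(np.uint8)
    for cn in cv2.findContours(m,0,2)[0]:
        if cv2.contourArea(cn)<30: continue
        R=cv2.minAreaRect(cn); b=cv2.boxPoints(R)+[x0,y0]
        cen=np.array(R[0])+[x0,y0]
        print(n,R,cen,"z.034",ray("top",cen,.034),"z.017",ray("top",cen,.017)); print(np.round([ray("top",p,.034)[:2] for p in b],4).tolist())
a=cv2.resize(im[165:320,220:330],None,fx=4,fy=4*.96,interpolation=cv2.INTER_CUBIC)
b=cv2.resize(im[270:310,440:480],None,fx=7,fy=7,interpolation=cv2.INTER_CUBIC)
c=cv2.resize(im[230:270,147:187],None,fx=7,fy=7,interpolation=cv2.INTER_CUBIC)
o=np.zeros((600,800,3),np.uint8); o[:595,:440]=a[:595]; o[:280,450:730]=b; o[290:570,450:730]=c
cv2.imwrite("pics/m1.png",o)
for nm,uv,z in [("br",(255,204),.088),("bo",(295,196),.088),("h",(288,254),.094),("clip",(262,293),.09)]: print(nm,ray("top",uv,z))
E
```

```text
round ((17.0, 18.5), (13.0, 18.0), 90.0) [457.  288.5] z.034 [ 0.44169747 -0.27789764  0.034     ] z.017 [ 0.44218033 -0.2827841   0.017     ]
[[0.4542, -0.2617], [0.4534, -0.2955], [0.4292, -0.2941], [0.43, -0.2604]]
obl ((16.75882339477539, 20.16470718383789), (12.654922485351562, 18.17707061767578), 32.47119140625) [163.75882339 250.16470718] z.034 [0.52586526 0.2694399  0.034     ] z.017 [0.52784507 0.27428797 0.017     ]
[[0.5182, 0.2884], [0.5468, 0.2706], [0.5335, 0.2504], [0.505, 0.2683]]
br [0.59926732 0.09204373 0.088     ]
bo [0.61237367 0.0201199  0.088     ]
h [0.50727473 0.03418726 0.094     ]
clip [0.44005481 0.08100014 0.09      ]
```

View pics/m1.png

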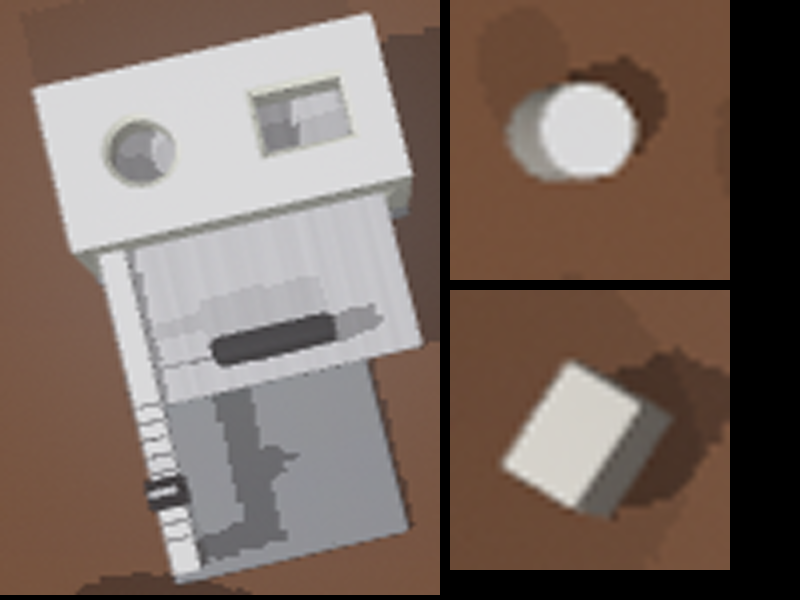

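The crop gives the block top corners at about (35,88), (370,13), (412,178), (75,253), plus both bore mouths, the handle, the clip and the tablet top outlines. Next I turn these into positions.

```bash
cat > est.py <<'E'
from h import *
A=lambda p:np.array([p[0]/4+220-.4,p[1]/3.84+165-.4])
T=lambda p,z:ray("top",A(p),z)[:2]
C=np.array([T(p,.088) for p in [(35,88),(370,13),(412,178),(75,253)]])
print("sides",[round(float(np.linalg.norm(C[i]-C[(i+1)%4])),4) for i in range(4)],"cen",C.mean(0))
y=C[0]-C[1]+C[3]-C[2]; y/=np.linalg.norm(y); x=np.array([y[1],-y[0]]); print("x",x,"ang",np.degrees(np.arctan2(x[1],x[0])))
br=T((140,151),.088); bo=T((301,117),.088); h=T((274,338),.094); mk=T((163,492),.091)
for n,p in dict(br=br,bo=bo,h=h,mk=mk).items(): print(n,p,"in doser",(p-C.mean(0))@x,(p-C.mean(0))@y)
print("round",ray("top",(459.1,288.1),.034))
q=np.array([ray("top",((u-450)/7+146.6,(v-290)/7+229.6),.034)[:2] for u,v in [(571,362),(640,405),(575,510),(503,466)]])
print("obl",q.mean(0),[np.linalg.norm(q[i]-q[(i+1)%4]) for i in range(4)]); s=q[1]-q[0]+q[2]-q[3]; print("short ang",np.degrees(np.arctan2(s[1],s[0])))
c=eyes.get_calibration("wrist"); st=r.read_state(); W=np.array(c["cam_to_world"]); R=np.array(st["ee_rot"]);print("wrist in tool",R.T@(W[:3,3]-st["ee_pos"]),np.round(R.T@W[:3,:3],3).tolist(),c["fx"])
E
python3 est.py
```

```text
sides [0.1549, 0.0812, 0.1543, 0.0805] cen [0.60744654 0.05528893]
x [0.97761059 0.21042228] ang 12.147099987535581
br [0.599423   0.09275849] in doser 4.0530464702566676e-05 0.03831897336045073
bo [0.61408504 0.02035815] in doser -0.0008603513822911759 -0.03554558493769804
h [0.50971172 0.0339706 ] in doser -0.10003245410984206 -0.00027543650469145464
mk [0.44057148 0.08378466] in doser -0.15714268899324405 0.06297195767800717
round [ 0.44235255 -0.28187534  0.034     ]
obl [0.52539769 0.26885259] [np.float64(0.022157135677055545), np.float64(0.032682758929068786), np.float64(0.022905795086025957), np.float64(0.0329092599440556)]
short ang -122.61935374672629
wrist in tool [ 0.07366564 -0.00086295 -0.14305297] [[-0.001, -0.957, -0.289], [1.0, -0.0, -0.001], [0.001, -0.289, 0.957]] 382.3628388286421
```

Emit:
servo_tool:
  rows:
    - {"dx": 0.6,"dy": -0.75,"yaw": -0.0653}
    - {"dx": 0.6,"dy": -0.75,"yaw": -0.0653}
    - {"dx": 0.6,"dy": -0.75,"yaw": -0.0653}
    - {"dx": 0.6,"dy": -0.75,"yaw": -0.0653}
    - {"dx": 0.6,"dy": -0.75,"yaw": -0.0653}
    - {"dx": 0.6,"dy": -0.75,"yaw": -0.0653}
    - {"dx": 0.6,"dy": -0.75,"yaw": -0.0653}
    - {"dx": 0.6,"dy": -0.75,"yaw": -0.0653}
    - {"dx": 0.6,"dy": -0.75,"yaw": -0.0653}
    - {"dx": 0.6,"dy": -0.75,"yaw": -0.0653}

```text
$.rows[0]: bad value
```

Emit:
servo_tool:
  rows:
    - {"dx": 0.06,"dy": -0.98}
    - {"dx": 0.06,"dy": -0.98}
    - {"dx": 0.06,"dy": -0.98}
    - {"dx": 0.06,"dy": -0.98}
    - {"dx": 0.06,"dy": -0.98}
    - {"dx": 0.06,"dy": -0.98}
    - {"dx": 0.06,"dy": -0.98}
    - {"dx": 0.06,"dy": -0.98}
    - {"dx": 0.1,"dy": -0.98}
    - {"dx": 0.1,"dy": -0.98}

```text
$.rows[0]: bad value
```

Emit:
servo_tool:
  rows:
    - {"dx": 0.1,"dy": -0.8,"dz": -0.9}
    - {"dx": 0.1,"dy": -0.8,"dz": -0.9}
    - {"dx": 0,"dy": -0.5,"dz": -0.5}
    - {}
    - {}

```text
$.rows[0]: bad value
```

Emit:
servo_tool:
  rows:
    - {"dx": 0.6,"dy": -0.75,"dz": 0,"yaw": -0.0653}
    - {"dx": 0.6,"dy": -0.75,"dz": 0,"yaw": -0.0653}
    - {"dx": 0.6,"dy": -0.75,"dz": 0,"yaw": -0.0653}
    - {"dx": 0.6,"dy": -0.75,"dz": 0,"yaw": -0.0653}
    - {"dx": 0.6,"dy": -0.75,"dz": 0,"yaw": -0.0653}
    - {"dx": 0.6,"dy": -0.75,"dz": 0,"yaw": -0.0653}
    - {"dx": 0.6,"dy": -0.75,"dz": 0,"yaw": -0.0653}
    - {"dx": 0.6,"dy": -0.75,"dz": 0,"yaw": -0.0653}
    - {"dx": 0.6,"dy": -0.75,"dz": 0,"yaw": -0.0653}
    - {"dx": 0.6,"dy": -0.75,"dz": 0,"yaw": -0.0653}

```text
time_s: 0.93
ee_pos: [0.4117, 0.1946, 0.2312]
ee_rot: [[-0.207, 0.978, -0.0], [0.978, 0.207, 0.0], [0.0, -0.0, -1.0]]
ft_force: [0.3, 0.5, 0.8]
gripper_width: 0.0856
grip_force: 0.0
```

Emit:
servo_tool:
  rows:
    - {"dx": 0.06,"dy": -0.98,"dz": 0,"yaw": 0}
    - {"dx": 0.06,"dy": -0.98,"dz": 0,"yaw": 0}
    - {"dx": 0.06,"dy": -0.98,"dz": 0,"yaw": 0}
    - {"dx": 0.06,"dy": -0.98,"dz": 0,"yaw": 0}
    - {"dx": 0.06,"dy": -0.98,"dz": 0,"yaw": 0}
    - {"dx": 0.06,"dy": -0.98,"dz": 0,"yaw": 0}
    - {"dx": 0.06,"dy": -0.98,"dz": 0,"yaw": 0}
    - {"dx": 0.06,"dy": -0.98,"dz": 0,"yaw": 0}
    - {"dx": 0.06,"dy": -0.98,"dz": 0,"yaw": 0}
    - {"dx": 0.06,"dy": -0.98,"dz": 0,"yaw": 0}

```text
time_s: 1.77
ee_pos: [0.4345, -0.1977, 0.2312]
ee_rot: [[-0.211, 0.977, -0.0], [0.977, 0.211, 0.0], [0.0, -0.0, -1.0]]
ft_force: [1.6, 0.1, -0.3]
gripper_width: 0.0856
grip_force: 0.0
```

Emit:
servo_tool:
  rows:
    - {"dx": 0.05,"dy": -0.8,"dz": -0.6,"yaw": 0}
    - {"dx": 0.05,"dy": -0.8,"dz": -0.6,"yaw": 0}
    - {"dx": 0,"dy": -0.5,"dz": -0.5,"yaw": 0}
    - {"dx": 0,"dy": 0,"dz": -0.5,"yaw": 0}
    - {"dx": 0,"dy": 0,"dz": 0,"yaw": 0}

```text
time_s: 2.18
ee_pos: [0.4373, -0.2794, 0.1397]
ee_rot: [[-0.21, 0.978, -0.004], [0.978, 0.21, 0.004], [0.005, -0.003, -1.0]]
ft_force: [-0.1, -0.6, -0.7]
gripper_width: 0.0855
grip_force: 0.0
```

```bash
python3 - <<'E'
from h import *
s=r.read_state(); c=eyes.get_calibration("wrist"); im=eyes.capture("wrist")[:,:,::-1].copy(); cv2.imwrite("pics/w1.png",im)
print(s["time_s"],s["ee_pos"])
p=proj("wrist",[.4424,-.2819,.034],c); print("expected",p)
m=((im.min(2)>100)*255).astype(np.uint8)
for cn in cv2.findContours(m,0,2)[0]:
    if cv2.contourArea(cn)>300: print(cv2.boundingRect(cn),cv2.contourArea(cn))
E
```

```text
2.1833 [ 0.43734523 -0.27941751  0.13968396]
expected [324.43915987 236.83765451]
(69, 456, 38, 24) 452.5
(513, 449, 52, 31) 1027.0
(302, 210, 38, 46) 1347.5
(308, 0, 332, 440) 103580.5
(162, 0, 54, 88) 2639.5
(0, 0, 194, 395) 45130.5
```

View pics/w1.png

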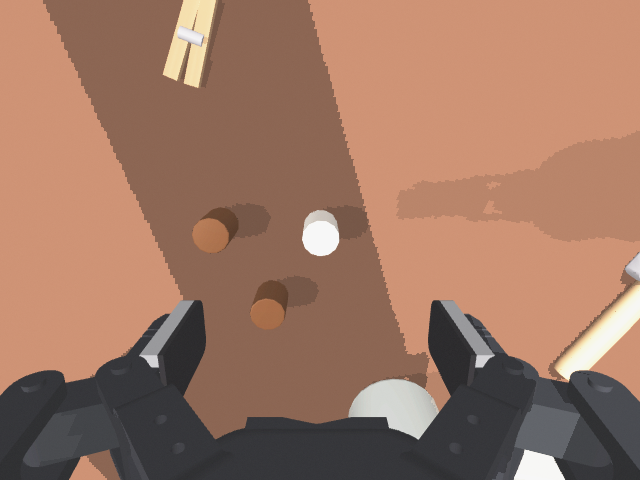

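The wrist view shows the white round tablet's top at about (320.5,237), brown ones at (211,235) and (268,312), and the fingers straddling column 317. I'll partly close the fingers to clear the brown tablet on the left.

```bash
python3 - <<'E'
from h import *
im=cv2.imread("pics/w1.png"); s=r.read_state()
m=((im.min(2)>225)*255).astype(np.uint8)[200:265,290:350]
cn=max(cv2.findContours(m,0,2)[0],key=cv2.contourArea); e=cv2.fitEllipse(cn); print(e)
uv=np.array(e[0])+[290,200]; p=ray("wrist",uv,.034); print(uv,p,"d",p[:2]-s["ee_pos"][:2],s["ee_pos"],s["joint_velocities"])
E
```

```text
((30.299821853637695, 37.81435012817383), (34.08597946166992, 35.747283935546875), 90.77845764160156)
[320.29982185 237.81435013] [ 0.44067406 -0.28355748  0.034     ] d [ 0.00274491 -0.00447207] [ 0.43792916 -0.27908541  0.14182021] [ 0.02173656 -0.03770428  0.05028962  0.03947809 -0.00099448  0.00182109]
```

Emit:
servo_tool:
  rows:
    - {"dx": 0.025,"dy": -0.09,"dz": -0.3,"yaw": 0}
    - {"dx": 0,"dy": 0,"dz": -0.5,"yaw": 0}
    - {"dx": 0,"dy": 0,"dz": -0.6,"yaw": 0}
    - {"dx": 0,"dy": 0,"dz": -0.6,"yaw": 0}
    - {"dx": 0,"dy": 0,"dz": -0.6,"yaw": 0}
    - {"dx": 0,"dy": 0,"dz": -0.4,"yaw": 0}
    - {"dx": 0,"dy": 0,"dz": -0.2,"yaw": 0}
    - {"dx": 0,"dy": 0,"dz": 0,"yaw": 0}
    - {"dx": 0,"dy": 0,"dz": 0,"yaw": 0}
  fingers: 0.6
  force: 25

```text
time_s: 2.98
ee_pos: [0.4406, -0.2832, 0.0164]
ee_rot: [[-0.212, 0.977, 0.001], [0.977, 0.212, -0.001], [-0.001, 0.001, -1.0]]
ft_force: [-0.3, -1.2, 0.2]
gripper_width: 0.0514
grip_force: 0.0
```

Emit:
servo_tool:
  rows:
    - {"dx": 0,"dy": 0,"dz": 0,"yaw": 0}
    - {"dx": 0,"dy": 0,"dz": 0,"yaw": 0}
    - {"dx": 0,"dy": 0,"dz": 0,"yaw": 0}
    - {"dx": 0,"dy": 0,"dz": 0,"yaw": 0}
    - {"dx": 0,"dy": 0,"dz": 0,"yaw": 0}
    - {"dx": 0,"dy": 0,"dz": 0,"yaw": 0}
    - {"dx": 0,"dy": 0,"dz": 0,"yaw": 0}
    - {"dx": 0,"dy": 0,"dz": 0,"yaw": 0}
  fingers: 0

```text
time_s: 3.65
ee_pos: [0.4407, -0.2837, 0.0166]
ee_rot: [[-0.212, 0.977, 0.002], [0.977, 0.212, -0.001], [-0.002, 0.001, -1.0]]
ft_force: [-0.9, 1.4, 9.8]
gripper_width: 0.0251
grip_force: 24.0
```

Emit:
servo_tool:
  rows:
    - {"dx": 0,"dy": 0,"dz": 0.4,"yaw": 0}
    - {"dx": 0,"dy": 0,"dz": 0.8,"yaw": 0}
    - {"dx": 0.2,"dy": 0.4,"dz": 0.8,"yaw": 0}
    - {"dx": 0.4,"dy": 0.8,"dz": 0.5,"yaw": 0}
    - {"dx": 0.4,"dy": 0.9,"dz": 0.5,"yaw": 0}
    - {"dx": 0.4,"dy": 0.9,"dz": 0.5,"yaw": 0}
    - {"dx": 0.4,"dy": 0.9,"dz": 0.1,"yaw": 0}
    - {"dx": 0.4,"dy": 0.9,"dz": 0,"yaw": 0}
    - {"dx": 0.4,"dy": 0.7,"dz": 0,"yaw": 0}
    - {"dx": 0.3,"dy": 0.5,"dz": 0,"yaw": 0}

```text
time_s: 4.48
ee_pos: [0.5551, -0.0446, 0.158]
ee_rot: [[-0.213, 0.977, 0.002], [0.977, 0.213, 0.0], [-0.0, 0.001, -1.0]]
ft_force: [0.2, -1.3, -0.5]
gripper_width: 0.0248
grip_force: 24.9
```

Emit:
servo_tool:
  rows:
    - {"dx": 0.2,"dy": 0.3,"dz": 0,"yaw": 0}
    - {"dx": 0,"dy": 0,"dz": 0,"yaw": 0}
    - {"dx": 0,"dy": 0,"dz": 0,"yaw": 0}
    - {"dx": 0,"dy": 0,"dz": 0,"yaw": 0}

```text
time_s: 4.82
ee_pos: [0.5617, -0.0363, 0.1571]
ee_rot: [[-0.211, 0.977, -0.0], [0.977, 0.211, -0.0], [-0.0, -0.0, -1.0]]
ft_force: [-0.1, -0.7, -0.9]
gripper_width: 0.0249
grip_force: 24.9
```

```bash
python3 - <<'E'
from h import *
s=r.read_state(); c=eyes.get_calibration("wrist"); im=eyes.capture("wrist")[:,:,::-1].copy(); cv2.imwrite("pics/w2.png",im)
import json; json.dump(dict(c=dict((k,np.array(v).tolist()) for k,v in c.items()),ee=np.array(s["ee_pos"]).tolist()),open("w2.json","w"))
print(s["time_s"],s["ee_pos"],s["gripper_width"],np.abs(s["joint_velocities"]).max())
E
```

```text
4.8167 [ 0.56174793 -0.03627178  0.15709843] 0.024882718422560568 0.009087205397259
```

View pics/w2.png

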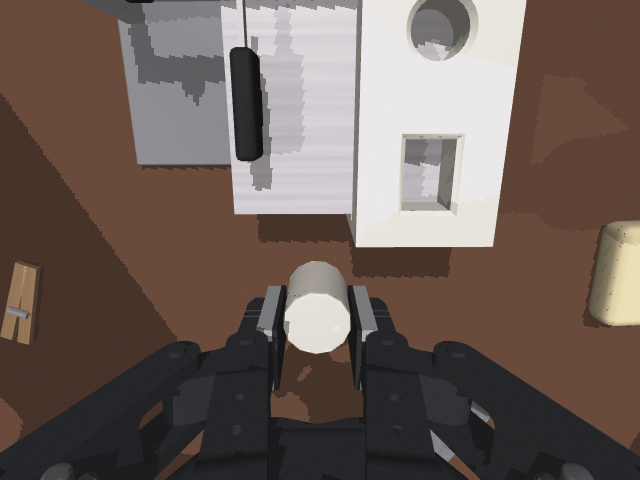

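The tablet is held with its top centre at about (317,323). The round bore mouth is at about (442,26), the oblong mouth at about (432,174), the handle bar at about (247,104), and the block's near corners are at (357,246) and (493,246).

```bash
python3 - <<'E'
from h import *; import json
d=json.load(open("w2.json")); c=d["c"]; ee=np.array(d["ee"]); im=cv2.imread("pics/w2.png")
a=np.radians(12.2); X=np.array([np.cos(a),np.sin(a)]); Y=np.array([-X[1],X[0]])
def show(n,uv,z):
    p=ray("wrist",uv,z,c)[:2]; print(n,uv,np.round(p,4),"rel tcp doser xy",np.round([(p-ee[:2])@X,(p-ee[:2])@Y],4)); return p
show("tab",(317.5,322.5),.1745)
show("br",(442.5,26),.088); show("bo",(432,173.5),.088)
for q in [(357.5,246),(493,246),(360,10),(523,10)]: show("blk",q,.088)
# bright-flat mask of top face -> bore outlines
g=cv2.cvtColor(im,6); f=((g<222)*255).astype(np.uint8)
a1=cv2.resize(im[0:240,340:540],None,fx=2.5,fy=2.5,interpolation=cv2.INTER_CUBIC); cv2.imwrite("pics/m2.png",cv2.hconcat([a1,cv2.resize(im[250:400,240:360],(300,375)).copy() if 0 else cv2.copyMakeBorder(cv2.resize(im[250:370,255:380],(300,288)),0,312,0,0,0)]))
E
```

```text
tab (317.5, 322.5) [ 0.5613 -0.0354] rel tcp doser xy [-0.0002  0.0009]
br (442.5, 26) [0.5978 0.0913] rel tcp doser xy [0.0622 0.117 ]
bo (432, 173.5) [0.6143 0.02  ] rel tcp doser xy [0.0633 0.0439]
blk (357.5, 246) [ 0.5842 -0.0297] rel tcp doser xy [0.0234 0.0017]
blk (493, 246) [ 0.6617 -0.013 ] rel tcp doser xy [0.1026 0.0016]
blk (360, 10) [0.556  0.0895] rel tcp doser xy [0.0209 0.1242]
blk (523, 10) [0.6344 0.1064] rel tcp doser xy [0.1012 0.1241]
```

View pics/m2.png

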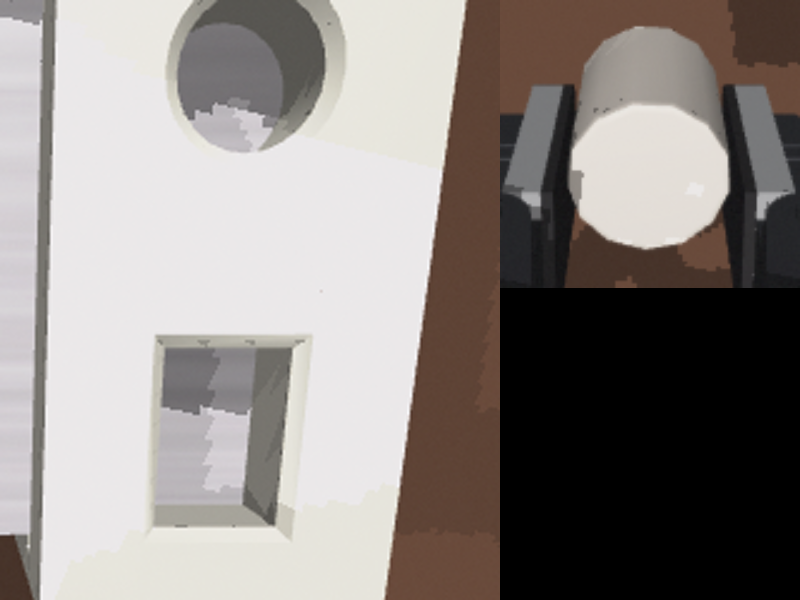

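Emit:
servo_tool:
  rows:
    - {"dx": 0.18,"dy": 0.5,"dz": 0,"yaw": 0}
    - {"dx": 0.18,"dy": 0.8,"dz": 0,"yaw": 0}
    - {"dx": 0.18,"dy": 0.8,"dz": 0,"yaw": 0}
    - {"dx": 0.18,"dy": 0.7,"dz": 0,"yaw": 0}
    - {"dx": 0.18,"dy": 0.36,"dz": -0.3,"yaw": 0}
    - {"dx": 0,"dy": 0,"dz": -0.3,"yaw": 0}
    - {"dx": 0,"dy": 0,"dz": -0.2,"yaw": 0}
    - {"dx": 0,"dy": 0,"dz": 0,"yaw": 0}
    - {"dx": 0,"dy": 0,"dz": 0,"yaw": 0}
    - {"dx": 0,"dy": 0,"dz": 0,"yaw": 0}

```text
time_s: 5.7
ee_pos: [0.5983, 0.0901, 0.1254]
ee_rot: [[-0.21, 0.978, 0.0], [0.978, 0.21, -0.0], [-0.0, 0.0, -1.0]]
ft_force: [0.9, 0.4, -0.4]
gripper_width: 0.0247
grip_force: 24.9
```

Right on target, so I lower slowly.

Emit:
servo_tool:
  rows:
    - {"dx": 0,"dy": 0,"dz": -0.15,"yaw": 0}
    - {"dx": 0,"dy": 0,"dz": -0.15,"yaw": 0}
    - {"dx": 0,"dy": 0,"dz": -0.15,"yaw": 0}
    - {"dx": 0,"dy": 0,"dz": -0.15,"yaw": 0}
    - {"dx": 0,"dy": 0,"dz": -0.1,"yaw": 0}
    - {"dx": 0,"dy": 0,"dz": -0.1,"yaw": 0}
    - {"dx": 0,"dy": 0,"dz": 0,"yaw": 0}
    - {"dx": 0,"dy": 0,"dz": 0,"yaw": 0}

```text
time_s: 6.37
ee_pos: [0.5981, 0.0911, 0.0928]
ee_rot: [[-0.212, 0.977, -0.0], [0.977, 0.212, 0.0], [0.0, -0.0, -1.0]]
ft_force: [0.4, -0.1, 0.3]
gripper_width: 0.0249
grip_force: 24.9
```

Emit:
servo_tool:
  rows:
    - {"dx": 0,"dy": 0,"dz": 0,"yaw": 0}
    - {"dx": 0,"dy": 0,"dz": 0,"yaw": 0}
    - {"dx": 0,"dy": 0,"dz": 0,"yaw": 0}
    - {"dx": 0,"dy": 0,"dz": 0,"yaw": 0}
    - {"dx": 0,"dy": 0,"dz": 0,"yaw": 0}
    - {"dx": 0,"dy": 0,"dz": 0,"yaw": 0}
  fingers: 0.6

```text
time_s: 6.87
ee_pos: [0.5982, 0.0911, 0.0931]
ee_rot: [[-0.212, 0.977, 0.0], [0.977, 0.212, 0.0], [-0.0, 0.0, -1.0]]
ft_force: [-0.4, 0.6, -0.9]
gripper_width: 0.0511
grip_force: 0.0
```

Emit:
servo_tool:
  rows:
    - {"dx": 0,"dy": 0,"dz": 0.4,"yaw": 0}
    - {"dx": 0,"dy": 0,"dz": 0.9,"yaw": 0}
    - {"dx": 0,"dy": -0.5,"dz": 0.9,"yaw": 0}
    - {"dx": 0,"dy": -0.5,"dz": 0,"yaw": 0}
    - {"dx": 0,"dy": 0,"dz": 0,"yaw": 0}
    - {"dx": 0,"dy": 0,"dz": 0,"yaw": 0}

```text
time_s: 7.37
ee_pos: [0.5983, 0.0505, 0.1813]
ee_rot: [[-0.21, 0.978, 0.001], [0.978, 0.21, 0.0], [-0.0, 0.001, -1.0]]
ft_force: [-0.2, 0.4, 0.3]
gripper_width: 0.0512
grip_force: 0.0
```

```bash
python3 - <<'E'
from h import *
s=r.read_state(); c=eyes.get_calibration("wrist"); im=eyes.capture("wrist")[:,:,::-1].copy(); cv2.imwrite("pics/w3.png",im)
import json; json.dump(dict(c=dict((k,np.array(v).tolist()) for k,v in c.items()),ee=np.array(s["ee_pos"]).tolist()),open("w3.json","w"))
print(s["time_s"],s["ee_pos"],s["gripper_width"],np.abs(s["joint_velocities"]).max())
E
```

```text
7.3667 [0.59831939 0.05045885 0.18125734] 0.05118055275542635 0.023031176179536515
```

View pics/w3.png

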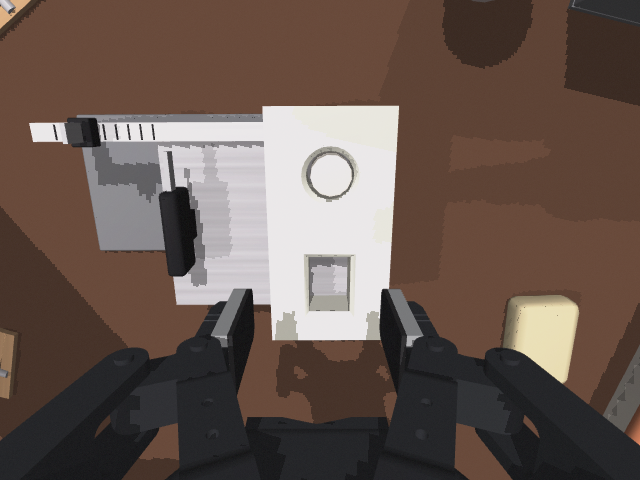

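The round tablet is seated in its bore at (330,173), with the oblong mouth at (330,283), the handle at (177,231) and the clip at (82,132). Next is the oblong tablet.

Emit:
servo_tool:
  rows:
    - {"dx": -0.2,"dy": 0.5,"dz": 0,"yaw": 0.07}
    - {"dx": -0.3,"dy": 0.9,"dz": 0,"yaw": 0.072}
    - {"dx": -0.3,"dy": 0.9,"dz": 0,"yaw": 0.072}
    - {"dx": -0.3,"dy": 0.9,"dz": 0,"yaw": 0.072}
    - {"dx": -0.3,"dy": 0.9,"dz": -0.2,"yaw": 0.072}
    - {"dx": -0.3,"dy": 0.9,"dz": -0.3,"yaw": 0.072}
    - {"dx": -0.18,"dy": 0.42,"dz": -0.3,"yaw": 0.072}
    - {"dx": 0,"dy": 0,"dz": -0.1,"yaw": 0}
    - {"dx": 0,"dy": 0,"dz": 0,"yaw": 0}
    - {"dx": 0,"dy": 0,"dz": 0,"yaw": 0}

```text
time_s: 8.25
ee_pos: [0.5227, 0.2679, 0.1447]
ee_rot: [[-0.842, 0.54, -0.001], [0.54, 0.842, -0.0], [0.001, -0.001, -1.0]]
ft_force: [0.2, 0.0, 0.9]
gripper_width: 0.0513
grip_force: 0.0
```

```bash
python3 - <<'E'
from h import *
s=r.read_state(); c=eyes.get_calibration("wrist"); im=eyes.capture("wrist")[:,:,::-1].copy()
print(s["time_s"],s["ee_pos"],np.abs(s["joint_velocities"]).max(), "yang",np.degrees(np.arctan2(s["ee_rot"][1][1],s["ee_rot"][0][1])))
p=proj("wrist",[.5235,.267,.034],c); print("exp",p)
w=cv2.imread("pics/w3.png")
o=np.zeros((580,800,3),np.uint8); o[:480,:640]=im; o[:480,:640][:1]=0
cv2.imwrite("pics/w4.png",im)
import json; json.dump(dict(c=dict((k,np.array(v).tolist()) for k,v in c.items()),ee=np.array(s["ee_pos"]).tolist()),open("w4.json","w"))
u,v=np.int32(p); a=cv2.resize(im[max(v-60,0):v+60,u-60:u+60],(480,480),interpolation=2); b=cv2.resize(w[90:290,20:220],(600,600),interpolation=2)[:, :320]
b=cv2.resize(w[100:290,40:220],(320,338),interpolation=2); o=np.zeros((480,800,3),np.uint8); o[:,:480]=a; o[:338,480:]=b; cv2.imwrite("pics/m4.png",o)
print(u,v)
E
```

```text
8.25 [0.52270682 0.26789681 0.14465516] 0.022673396082792414 yang 57.33071217257126
exp [317.67222547 231.8133784 ]
317 231
```

View pics/m4.png

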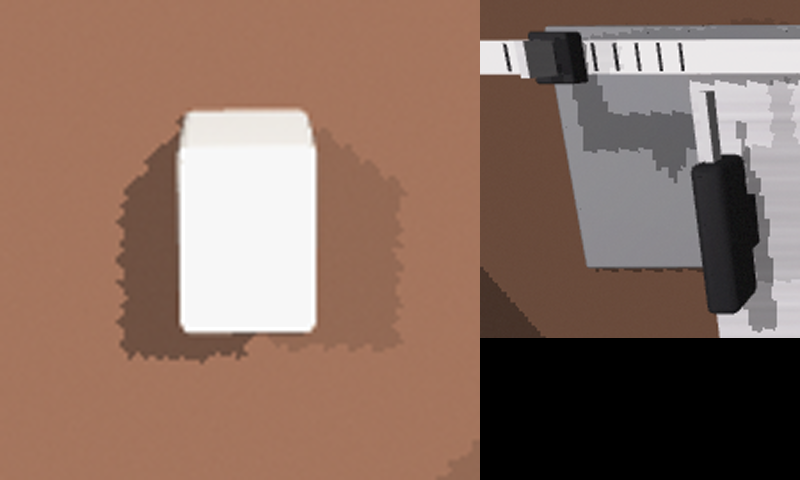

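The oblong tablet's top centre is at full-image pixel (319,231), aligned with the fingers and about 1 mm from the TCP axis. Descend and grip.

Emit:
servo_tool:
  rows:
    - {"dx": 0.02,"dy": 0.005,"dz": -0.3,"yaw": 0}
    - {"dx": 0,"dy": 0,"dz": -0.5,"yaw": 0}
    - {"dx": 0,"dy": 0,"dz": -0.6,"yaw": 0}
    - {"dx": 0,"dy": 0,"dz": -0.6,"yaw": 0}
    - {"dx": 0,"dy": 0,"dz": -0.6,"yaw": 0}
    - {"dx": 0,"dy": 0,"dz": -0.4,"yaw": 0}
    - {"dx": 0,"dy": 0,"dz": -0.2,"yaw": 0}
    - {"dx": 0,"dy": 0,"dz": 0,"yaw": 0}
    - {"dx": 0,"dy": 0,"dz": 0,"yaw": 0}

```text
time_s: 9.05
ee_pos: [0.5244, 0.2677, 0.0177]
ee_rot: [[-0.842, 0.54, 0.001], [0.54, 0.842, 0.0], [-0.0, 0.0, -1.0]]
ft_force: [0.7, -0.6, -0.1]
gripper_width: 0.0516
grip_force: 0.0
```

Emit:
servo_tool:
  rows:
    - {"dx": 0,"dy": 0,"dz": 0,"yaw": 0}
    - {"dx": 0,"dy": 0,"dz": 0,"yaw": 0}
    - {"dx": 0,"dy": 0,"dz": 0,"yaw": 0}
    - {"dx": 0,"dy": 0,"dz": 0,"yaw": 0}
    - {"dx": 0,"dy": 0,"dz": 0,"yaw": 0}
    - {"dx": 0,"dy": 0,"dz": 0,"yaw": 0}
    - {"dx": 0,"dy": 0,"dz": 0,"yaw": 0}
    - {"dx": 0,"dy": 0,"dz": 0,"yaw": 0}
  fingers: 0

```text
time_s: 9.72
ee_pos: [0.5245, 0.2683, 0.0182]
ee_rot: [[-0.842, 0.539, 0.002], [0.539, 0.842, 0.0], [-0.001, 0.001, -1.0]]
ft_force: [-0.5, -1.8, 6.1]
gripper_width: 0.0233
grip_force: 25.3
```

Emit:
servo_tool:
  rows:
    - {"dx": 0,"dy": 0,"dz": 0.4,"yaw": 0}
    - {"dx": 0,"dy": 0,"dz": 0.8,"yaw": 0}
    - {"dx": 0,"dy": 0,"dz": 0.9,"yaw": -0.07}
    - {"dx": 0.23,"dy": -0.5,"dz": 0.8,"yaw": -0.072}
    - {"dx": 0.25,"dy": -0.75,"dz": 0.27,"yaw": -0.072}
    - {"dx": 0.25,"dy": -0.8,"dz": 0,"yaw": -0.072}
    - {"dx": 0.25,"dy": -0.8,"dz": 0,"yaw": -0.072}
    - {"dx": 0.25,"dy": -0.8,"dz": 0,"yaw": -0.072}
    - {"dx": 0.25,"dy": -0.8,"dz": 0,"yaw": -0.072}
    - {"dx": 0.25,"dy": -0.8,"dz": 0,"yaw": 0}

```text
time_s: 10.55
ee_pos: [0.5934, 0.0565, 0.1447]
ee_rot: [[-0.204, 0.979, 0.001], [0.979, 0.204, -0.0], [-0.0, 0.001, -1.0]]
ft_force: [1.0, 0.3, -0.6]
gripper_width: 0.0234
grip_force: 24.7
```

Emit:
servo_tool:
  rows:
    - {"dx": 0.25,"dy": -0.6,"dz": 0,"yaw": 0}
    - {"dx": 0.25,"dy": -0.4,"dz": 0,"yaw": 0}
    - {"dx": 0,"dy": 0,"dz": 0,"yaw": 0}
    - {"dx": 0,"dy": 0,"dz": 0,"yaw": 0}
    - {"dx": 0,"dy": 0,"dz": 0,"yaw": 0}

```text
time_s: 10.97
ee_pos: [0.6128, 0.0185, 0.1442]
ee_rot: [[-0.212, 0.977, 0.0], [0.977, 0.212, 0.0], [0.0, 0.0, -1.0]]
ft_force: [0.2, -0.3, -1.3]
gripper_width: 0.0234
grip_force: 24.7
```

Emit:
servo_tool:
  rows:
    - {"dx": 0.02,"dy": 0,"dz": -0.3,"yaw": 0}
    - {"dx": 0,"dy": 0,"dz": -0.3,"yaw": 0}
    - {"dx": 0,"dy": 0,"dz": -0.15,"yaw": 0}
    - {"dx": 0,"dy": 0,"dz": -0.15,"yaw": 0}
    - {"dx": 0,"dy": 0,"dz": -0.15,"yaw": 0}
    - {"dx": 0,"dy": 0,"dz": -0.1,"yaw": 0}
    - {"dx": 0,"dy": 0,"dz": -0.1,"yaw": 0}
    - {"dx": 0,"dy": 0,"dz": 0,"yaw": 0}
    - {"dx": 0,"dy": 0,"dz": 0,"yaw": 0}

```text
time_s: 11.72
ee_pos: [0.6138, 0.0181, 0.0938]
ee_rot: [[-0.212, 0.977, -0.0], [0.977, 0.212, 0.0], [0.0, -0.0, -1.0]]
ft_force: [-1.0, 0.7, -0.6]
gripper_width: 0.0235
grip_force: 24.7
```

Emit:
servo_tool:
  rows:
    - {"dx": 0,"dy": 0,"dz": 0,"yaw": 0}
    - {"dx": 0,"dy": 0,"dz": 0,"yaw": 0}
    - {"dx": 0,"dy": 0,"dz": 0,"yaw": 0}
    - {"dx": 0,"dy": 0,"dz": 0,"yaw": 0}
    - {"dx": 0,"dy": 0,"dz": 0,"yaw": 0}
    - {"dx": 0,"dy": 0,"dz": 0,"yaw": 0}
  fingers: 0.6

```text
time_s: 12.22
ee_pos: [0.6139, 0.0181, 0.0939]
ee_rot: [[-0.212, 0.977, 0.0], [0.977, 0.212, 0.0], [-0.0, 0.0, -1.0]]
ft_force: [-0.2, -1.3, -1.0]
gripper_width: 0.051
grip_force: 0.0
```

Emit:
servo_tool:
  rows:
    - {"dx": 0,"dy": 0,"dz": 0.4,"yaw": 0}
    - {"dx": 0,"dy": 0,"dz": 0.8,"yaw": 0}
    - {"dx": -0.6,"dy": -0.2,"dz": 0.8,"yaw": 0}
    - {"dx": -0.7,"dy": -0.2,"dz": 0.2,"yaw": 0}
    - {"dx": -0.6,"dy": -0.2,"dz": 0,"yaw": 0}
    - {"dx": -0.4,"dy": -0.1,"dz": 0,"yaw": 0}
    - {"dx": 0,"dy": 0,"dz": 0,"yaw": 0}
    - {"dx": 0,"dy": 0,"dz": 0,"yaw": 0}
    - {"dx": 0,"dy": 0,"dz": 0,"yaw": 0}

```text
time_s: 12.97
ee_pos: [0.5224, -0.0099, 0.1819]
ee_rot: [[-0.212, 0.977, 0.001], [0.977, 0.212, 0.0], [-0.0, 0.001, -1.0]]
ft_force: [-0.4, -0.5, 0.3]
gripper_width: 0.0511
grip_force: 0.0
```

```bash
python3 - <<'E'
from h import *
s=r.read_state(); c=eyes.get_calibration("wrist"); im=eyes.capture("wrist")[:,:,::-1].copy(); cv2.imwrite("pics/w5.png",im)
import json; json.dump(dict(c=dict((k,np.array(v).tolist()) for k,v in c.items()),ee=np.array(s["ee_pos"]).tolist()),open("w5.json","w"))
print(s["time_s"],s["ee_pos"],s["gripper_width"],np.abs(s["joint_velocities"]).max())
E
```

```text
12.9667 [ 0.52240041 -0.00992619  0.18190963] 0.05111347482808317 0.01315440177621572
```

View pics/w5.png

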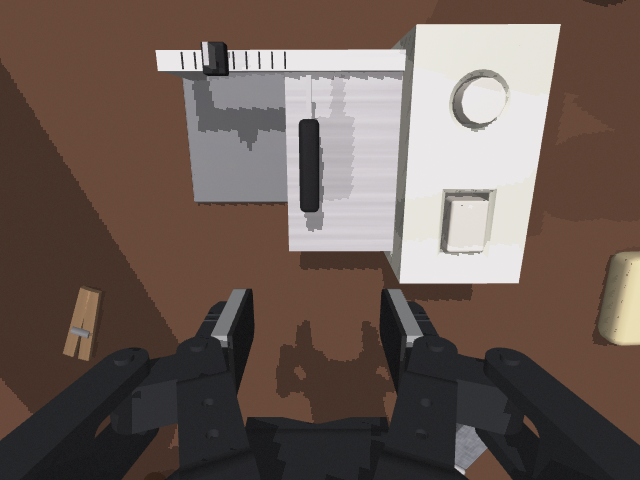

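Both tablets are seated, round at (482,98) and oblong at (466,222). The handle bar spans columns 299–320 and rows 119–213, its vane is near column 309, and the clip is near (215,57). I'll extract the fin, bar and vane numerically.

```bash
python3 - <<'E'
import cv2,numpy as np
im=cv2.imread("pics/w5.png"); g=cv2.cvtColor(im,6)
print("clip cols 196..232")
for v in range(36,80,2): print(v,g[v,196:234:1].tolist())
print("vane"); 
for v in (80,90,100,110): print(v,list(range(300,320)),g[v,300:320].tolist())
for v in (125,150,175,200,210): print(v,np.where(g[v,285:335]<60)[0][[0,-1]]+285,g[v,296:324].tolist())
E
```

```text
clip cols 196..232
36 [82, 83, 82, 81, 83, 82, 80, 82, 82, 81, 82, 82, 81, 82, 82, 81, 82, 81, 82, 81, 82, 82, 81, 83, 83, 82, 82, 82, 81, 82, 82, 82, 82, 82, 82, 82, 81, 82]
38 [82, 83, 81, 83, 82, 81, 83, 81, 83, 82, 81, 81, 82, 83, 82, 82, 82, 82, 82, 82, 81, 83, 82, 82, 82, 82, 82, 83, 81, 82, 82, 82, 82, 81, 83, 83, 82, 83]
40 [82, 83, 81, 81, 82, 81, 82, 82, 83, 81, 82, 81, 82, 82, 83, 82, 82, 81, 82, 82, 82, 81, 83, 82, 81, 83, 82, 82, 82, 83, 82, 82, 81, 82, 82, 81, 82, 83]
42 [81, 82, 82, 81, 66, 46, 205, 205, 206, 206, 206, 139, 57, 43, 44, 42, 43, 42, 40, 43, 42, 43, 43, 43, 42, 44, 41, 41, 81, 81, 83, 82, 82, 81, 82, 80, 82, 82]
44 [83, 82, 82, 82, 66, 42, 171, 210, 209, 210, 209, 140, 70, 67, 67, 53, 48, 48, 48, 49, 49, 48, 49, 48, 50, 51, 45, 27, 18, 20, 68, 81, 82, 82, 83, 82, 82, 82]
46 [82, 82, 82, 82, 65, 42, 173, 214, 214, 214, 214, 179, 72, 68, 67, 67, 66, 63, 54, 48, 47, 43, 44, 43, 44, 44, 41, 27, 19, 19, 18, 66, 82, 82, 82, 81, 82, 81]
48 [83, 81, 81, 81, 81, 43, 130, 210, 212, 212, 212, 211, 72, 68, 68, 68, 67, 67, 67, 44, 44, 43, 43, 42, 43, 43, 44, 30, 24, 1
[... 3409 characters left out ...]
7, 209, 209, 208, 209]
125 [299 318] [203, 204, 160, 36, 35, 38, 43, 44, 46, 43, 44, 42, 43, 44, 42, 40, 42, 42, 41, 35, 32, 28, 22, 140, 181, 182, 182, 182]
150 [299 318] [205, 204, 204, 40, 34, 38, 38, 42, 44, 42, 43, 42, 40, 42, 40, 40, 44, 40, 39, 35, 34, 28, 21, 88, 112, 114, 113, 183]
175 [300 318] [209, 208, 207, 117, 37, 37, 36, 39, 43, 41, 43, 41, 40, 41, 41, 41, 41, 38, 39, 37, 34, 31, 22, 89, 115, 114, 114, 185]
200 [300 318] [203, 203, 203, 159, 36, 35, 36, 40, 42, 41, 40, 41, 39, 40, 39, 41, 39, 37, 37, 34, 34, 33, 24, 87, 113, 112, 113, 204]
210 [302 317] [202, 203, 202, 202, 201, 115, 34, 30, 32, 32, 32, 32, 33, 32, 31, 31, 32, 29, 31, 29, 25, 47, 132, 133, 134, 132, 202, 202]
```

```bash
python3 - <<'E'
from h import *; import json
d=json.load(open("w5.json")); c=d["c"]; ee=np.array(d["ee"])
for deg in (12.2,12.6):
    a=np.radians(deg); X=np.array([np.cos(a),np.sin(a)]); Y=np.array([-X[1],X[0]])
    for n,uv,z in [("fin",(205.4,53),.091),("barTop",(308.9,166),.094),("vane",(308.6,95),.085),("round",(482,98),.093),("blkL1",(418,30),.088),("blkL2",(400,282),.088)]:
        p=ray("wrist",uv,z,c)[:2]; print(n,np.round(p,4),np.round([(p-ee[:2])@X,(p-ee[:2])@Y],4))
E
```

```text
fin [0.4383 0.0826] [-0.0626  0.1082]
barTop [0.5077 0.0339] [-0.0051  0.0459]
vane [0.4991 0.0734] [-0.0052  0.0864]
round [0.5966 0.0924] [0.0942 0.0843]
blkL1 [0.5518 0.1195] [0.056  0.1203]
blkL2 [ 0.5835 -0.0296] [ 0.0556 -0.0322]
fin [0.4383 0.0826] [-0.0619  0.1086]
barTop [0.5077 0.0339] [-0.0048  0.0459]
vane [0.4991 0.0734] [-0.0046  0.0864]
round [0.5966 0.0924] [0.0947 0.0836]
blkL1 [0.5518 0.1195] [0.0569 0.1199]
blkL2 [ 0.5835 -0.0296] [ 0.0554 -0.0326]
```

Emit:
servo_tool:
  rows:
    - {"dx": -0.18,"dy": 0.5,"dz": -0.3,"yaw": 0}
    - {"dx": -0.18,"dy": 0.6,"dz": -0.5,"yaw": 0}
    - {"dx": 0,"dy": 0,"dz": -0.5,"yaw": 0}
    - {"dx": 0,"dy": 0,"dz": 0,"yaw": 0}
    - {"dx": 0,"dy": 0,"dz": 0,"yaw": 0}
    - {"dx": 0,"dy": 0,"dz": 0,"yaw": 0}

```text
time_s: 13.52
ee_pos: [0.5083, 0.0338, 0.1306]
ee_rot: [[-0.212, 0.977, 0.001], [0.977, 0.212, -0.0], [-0.0, 0.001, -1.0]]
ft_force: [-1.4, -0.3, -0.5]
gripper_width: 0.0512
grip_force: 0.0
```

Emit:
servo_tool:
  rows:
    - {"dx": -0.01,"dy": 0,"dz": -0.3,"yaw": 0}
    - {"dx": 0,"dy": 0,"dz": -0.4,"yaw": 0}
    - {"dx": 0,"dy": 0,"dz": -0.4,"yaw": 0}
    - {"dx": 0,"dy": 0,"dz": -0.3,"yaw": 0}
    - {"dx": 0,"dy": 0,"dz": -0.1,"yaw": 0}
    - {"dx": 0,"dy": 0,"dz": 0,"yaw": 0}
    - {"dx": 0,"dy": 0,"dz": 0,"yaw": 0}

```text
time_s: 14.1
ee_pos: [0.5078, 0.0338, 0.0708]
ee_rot: [[-0.211, 0.977, 0.001], [0.977, 0.211, -0.0], [-0.0, 0.001, -1.0]]
ft_force: [0.1, -0.2, 0.3]
gripper_width: 0.0512
grip_force: 0.0
```

Emit:
servo_tool:
  rows:
    - {"dx": 0,"dy": 0,"dz": 0,"yaw": 0}
    - {"dx": 0,"dy": 0,"dz": 0,"yaw": 0}
    - {"dx": 0,"dy": 0,"dz": 0,"yaw": 0}
    - {"dx": 0,"dy": 0,"dz": 0,"yaw": 0}
    - {"dx": 0,"dy": 0,"dz": 0,"yaw": 0}
    - {"dx": 0,"dy": 0,"dz": 0,"yaw": 0}
    - {"dx": 0,"dy": 0,"dz": 0,"yaw": 0}
    - {"dx": 0,"dy": 0,"dz": 0,"yaw": 0}
    - {"dx": 0,"dy": 0,"dz": 0,"yaw": 0}
  fingers: 0
  force: 60

```text
time_s: 14.85
ee_pos: [0.5079, 0.0341, 0.0705]
ee_rot: [[-0.212, 0.977, 0.002], [0.977, 0.212, 0.0], [-0.0, 0.002, -1.0]]
ft_force: [2.3, 1.5, 6.8]
gripper_width: 0.0109
grip_force: 59.1
```

Emit:
servo_tool:
  rows:
    - {"dx": -0.2,"dy": -0.043,"dz": 0,"yaw": 0}
    - {"dx": -0.2,"dy": -0.043,"dz": 0,"yaw": 0}
    - {"dx": -0.2,"dy": -0.043,"dz": 0,"yaw": 0}
    - {"dx": -0.2,"dy": -0.043,"dz": 0,"yaw": 0}
    - {"dx": -0.2,"dy": -0.043,"dz": 0,"yaw": 0}
    - {"dx": -0.2,"dy": -0.043,"dz": 0,"yaw": 0}
    - {"dx": -0.2,"dy": -0.043,"dz": 0,"yaw": 0}
    - {"dx": 0,"dy": 0,"dz": 0,"yaw": 0}
    - {"dx": 0,"dy": 0,"dz": 0,"yaw": 0}
    - {"dx": 0,"dy": 0,"dz": 0,"yaw": 0}

```text
time_s: 15.68
ee_pos: [0.4524, 0.022, 0.0705]
ee_rot: [[-0.212, 0.977, 0.003], [0.977, 0.212, 0.0], [-0.001, 0.003, -1.0]]
ft_force: [5.2, 2.0, 3.6]
gripper_width: 0.0112
grip_force: 59.1
```

```bash
python3 - <<'E'
from h import *; import json
s=r.read_state(); c=eyes.get_calibration("wrist"); im=eyes.capture("wrist")[:,:,::-1].copy(); cv2.imwrite("pics/w6.png",im)
json.dump(dict(c=dict((k,np.array(v).tolist()) for k,v in c.items()),ee=np.array(s["ee_pos"]).tolist()),open("w6.json","w"))
t=eyes.capture("top")[:,:,::-1].copy(); cv2.imwrite("pics/top6.png",t); sc=eyes.capture("scene")[:,:,::-1].copy()
print(s["ee_pos"],s["ft_force"],s["gripper_width"],np.abs(s["joint_velocities"]).max(),proj("wrist",[.4383,.0826,.091],c))
o=np.zeros((600,800,3),np.uint8); o[:360,:480]=cv2.resize(im,(480,360)); u,v=np.int32(proj("wrist",[.4383,.0826,.091],c))
w=im[max(v-50,0):max(v-50,0)+110,max(u-55,0):max(u-55,0)+110]; print(max(u-55,0),max(v-50,0)); o[:320,480:]=cv2.resize(w,(320,320),interpolation=2)
o[360:,:300]=cv2.resize(t[170:290,215:365],(300,240)); o[330:,320:800]=cv2.resize(sc[205:340,275:515],(480,270)); cv2.imwrite("pics/m6.png",o)
E
```

```text
[0.45241726 0.02199734 0.07052281] [5.17126439 2.04206914 3.63369097] 0.011201706220968813 0.003455008046228212 [315.5231965  154.25869466]
260 104
```

View pics/m6.png

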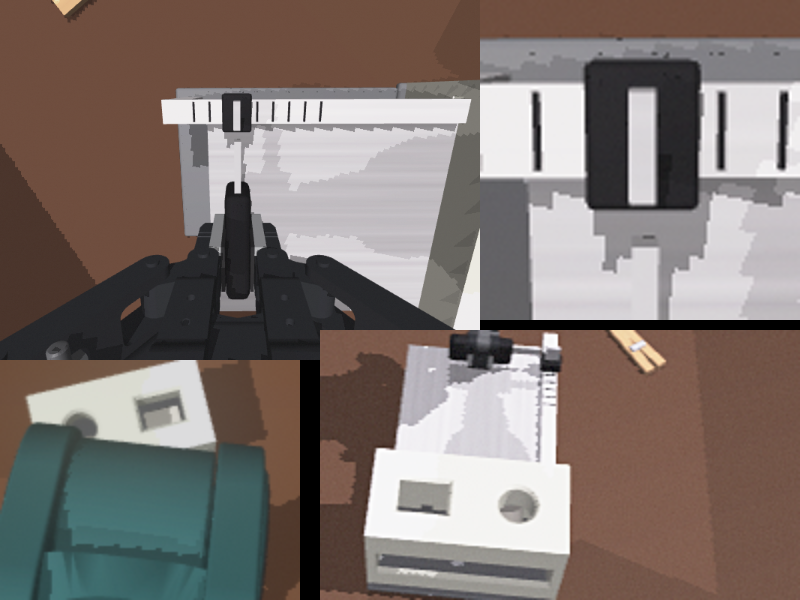

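The bores look empty, so both tablets have fallen through. The fin (crop column ~642) and the vane (~646) are almost in line; I'll check the offset numerically.

```bash
python3 - <<'E'
from h import *; import json
d=json.load(open("w6.json")); c=d["c"]; ee=np.array(d["ee"]); g=cv2.cvtColor(cv2.imread("pics/w6.png"),6)
for v in (136,150,165): print(v,g[v,306:328].tolist())
for v in (192,200,210,220,230,240): print(v,g[v,306:328].tolist())
for v in (250,262,275,290): print(v,g[v,290:345].tolist())
a=np.radians(12.2); X=np.array([np.cos(a),np.sin(a)])
for n,uv,z in [("fin",(315.6,154),.091),("vane",(317,215),.085),("vane",(317,215),.091)]: print(n,(ray("wrist",uv,z,c)[:2]-ee[:2])@X)
E
```

```text
136 [46, 47, 46, 45, 47, 213, 214, 214, 214, 213, 213, 214, 214, 214, 130, 45, 40, 40, 43, 41, 41, 40]
150 [43, 44, 45, 45, 44, 214, 215, 215, 215, 215, 215, 215, 215, 215, 127, 42, 39, 39, 39, 38, 39, 39]
165 [44, 44, 43, 42, 43, 213, 215, 215, 214, 215, 214, 214, 214, 215, 126, 37, 28, 28, 30, 38, 37, 38]
192 [140, 140, 211, 141, 140, 140, 198, 216, 216, 216, 217, 216, 217, 216, 216, 180, 140, 140, 139, 140, 140, 140]
200 [217, 218, 218, 218, 218, 218, 217, 216, 216, 216, 216, 216, 216, 216, 216, 165, 146, 146, 145, 146, 217, 217]
210 [211, 211, 210, 211, 210, 211, 214, 216, 216, 216, 216, 216, 216, 216, 215, 160, 139, 138, 138, 210, 211, 211]
220 [214, 214, 214, 214, 214, 215, 216, 216, 216, 216, 216, 215, 216, 216, 215, 162, 143, 143, 142, 142, 141, 142]
230 [216, 217, 217, 216, 217, 216, 217, 216, 216, 216, 216, 216, 216, 216, 216, 163, 144, 145, 143, 144, 144, 216]
240 [212, 212, 212, 212, 212, 213, 214, 216, 216, 216, 216, 215, 216, 216, 216, 144, 116, 116, 117, 117, 189, 189]
250 [218, 218, 218, 218, 217, 218, 218, 218, 218, 218, 218, 125, 31, 27, 29, 28, 28, 27, 29, 28, 24, 
[... 274 characters left out ...]
4, 36, 35, 35, 24, 34, 37, 37, 35, 34, 34, 33, 33, 30, 30, 29, 25, 22, 64, 191, 193, 193, 194, 193, 192, 193, 192, 193, 192, 193]
275 [212, 212, 212, 213, 212, 212, 213, 212, 213, 120, 32, 33, 36, 38, 39, 38, 42, 42, 41, 39, 41, 41, 41, 42, 44, 42, 40, 40, 39, 42, 38, 41, 38, 40, 39, 38, 39, 33, 36, 34, 31, 33, 28, 23, 67, 186, 189, 190, 189, 189, 189, 189, 188, 189, 189]
290 [126, 128, 127, 127, 127, 127, 128, 127, 105, 34, 22, 29, 33, 32, 35, 35, 41, 42, 43, 40, 43, 41, 41, 39, 41, 40, 41, 40, 40, 40, 40, 37, 40, 39, 38, 37, 39, 36, 35, 36, 29, 30, 25, 24, 25, 80, 126, 128, 126, 126, 127, 126, 127, 127, 128]
fin -0.0009673376862090286
vane -0.0004973026434333366
vane -0.0005228812164587717
```

The gate is about 0.4 mm short, so I nudge it.

Emit:
servo_tool:
  rows:
    - {"dx": -0.01,"dy": -0.002,"dz": 0,"yaw": 0}
    - {"dx": 0,"dy": 0,"dz": 0,"yaw": 0}
    - {"dx": 0,"dy": 0,"dz": 0,"yaw": 0}
    - {"dx": 0,"dy": 0,"dz": 0,"yaw": 0}
    - {"dx": 0,"dy": 0,"dz": 0,"yaw": 0}

```text
time_s: 16.25
ee_pos: [0.4522, 0.0219, 0.0705]
ee_rot: [[-0.212, 0.977, 0.003], [0.977, 0.212, 0.0], [-0.001, 0.003, -1.0]]
ft_force: [6.0, 1.8, 3.7]
gripper_width: 0.0106
grip_force: 59.1
```

```bash
python3 - <<'E'
from h import *
from cell import order
s=r.read_state(); print(s["ee_pos"],s["ft_force"]); im=eyes.capture("wrist")[:,:,::-1]; g=cv2.cvtColor(np.ascontiguousarray(im),6)
print(g[150,306:328].tolist(),g[230,306:328].tolist())
# both bores empty? compare bore colours in the scene view
sc=eyes.capture("scene"); 
for p in [(.5966,.0920,.093),(.6137,.0189,.093)]:
    u,v=np.int32(proj("scene",p)); print(u,v,sc[v-3:v+4,u-3:u+4].reshape(-1,3).mean(0))
old=cv2.imread("pics/scene0.png")[:,:,::-1]
for p in [(.5966,.0920,.093),(.6137,.0189,.093)]:
    u,v=np.int32(proj("scene",p)); print(old[v-3:v+4,u-3:u+4].reshape(-1,3).mean(0))
E
```

```text
[0.45220174 0.0219235  0.0705229 ] [5.9799805  1.76162818 3.73689168]
[46, 46, 44, 44, 45, 87, 214, 215, 215, 215, 216, 215, 216, 216, 215, 80, 42, 38, 39, 37, 39, 38] [217, 216, 217, 217, 217, 216, 217, 217, 217, 217, 216, 217, 216, 216, 216, 164, 145, 144, 144, 144, 145, 144]
373 288 [151.2244898  148.71428571 143.85714286]
325 285 [151.87755102 149.81632653 144.24489796]
[150.32653061 148.36734694 143.06122449]
[151.04081633 149.06122449 143.59183673]
```

```bash
python3 -c "
from cell import order; print(order.sign_off())"
```

```text
the job is handed in; nothing more can be done
None
```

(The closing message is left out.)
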